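# Set the mitre jig's length stop to an old shelf batten

### The arm

A 6-joint arm with a two-finger parallel gripper is mounted at the origin on the work surface. World frame = base frame: x ahead of the robot, y to its left, z up, the work surface at z = 0. Lengths are in m, angles in degrees, forces in N, time in s.
With the tool pointing down it reaches from about 0.35 to 0.875 m from the base axis. Payload 4.2 kg.
Tool frame: the origin (TCP) lies at the very end of the fingers, on their centre line; the grasp point (between the pads) lies 19 mm behind it; z points along the fingers, y is the line along which they close (so a half turn about z gives the same grasp; the last joint's range is limited). The gripper opens to 87 mm and grips with 3 to 60 N. Pads are 19 mm wide; open, the fingers measure 117 mm over their backs; the gripper's body (75 mm by 190 mm) begins 51 mm behind the grasp point.
Start: joints at [-49.584, 22.042, 0.453, 0, -68.411, -14.817], TCP at [0.27, -0.564, 0.223] pointing down, gripper open.
Joint ranges: [-179.83, 179.83], [-69.29, 118.12], [-61.27, 80.66], [-181.25, 117.63], [-171.15, -9.14], [-177.46, 177.46]. Speed limits (degrees/s): [159.86, 159.86, 180, 180, 180, 180].

### API

Orientations are given as [roll, pitch, yaw] about the fixed x, y, z axes, in that order (R = Rz(yaw) Ry(pitch) Rx(roll)).
In Python, from rig import r gives the robot as it stands.
- The arm moves only by the shell command python3 shift.py 'ROWS' [FORCE]. ROWS is a JSON list of rows, 1 to 12 of them, each written [[dx, dy, dz], [rx, ry, rz], opening]: dx, dy, dz in shares of the most that a row can go, 1 being 50 mm, then a rotation vector rx, ry, rz in degrees, then the finger opening in m; each row shifts and turns the commanded pose from where the row before left it, along the tool's axes as they then stand; what a row does not reach is not made up. A row lasts 1/10 s, in which the tool goes at most 0.05 m and 8.59 degrees, less where a joint would pass 70% of its speed; a pose out of reach is approached as far as the arm can. The fingers move at their own pace and stop on an object; FORCE is the grip in N (left out, the last holds). Time passes only in rows, so rows that do not move let the fingers close. It prints the time, the measured TCP pose, the force, the opening and the grip force at its end. Input that does not fit is refused with a message, and nothing moves.
- r.get_state(): the state, without advancing time (a new reading comes with each control period).
- r.get_image(name): name is "scene" or "top" or "wrist"; returns a dict with "image" (384x512x3 uint8, blue, green, red), "fx", "fy", "cx", "cy" (pixels), "k1" (the pictures are not rectified: a ray, as slopes to the right and down, at radius r is drawn at 1 + k1 r^2 times it, then the intrinsics apply), "xyz" and "rotation" of the camera in the world. Camera axes: x right, y down, z forward; pixel columns grow to the right and rows downward; lengths in m; the calibration is good to about 2 mm. A picture is of the moment at which its call begins. There is no depth.
- r.job_done(): hands the job in; it is judged then, once.
The state is a dict: "time_s": time; "joint_pos": joint angles; "qvel": joint speeds; "joint_efforts": joint torques, N m; "tcp_pos": TCP position; "orientation": TCP orientation; "contact_force": force on the tool from outside, world axes, zero at the start; "wrist_torque": the same for the moment, N m; "width": finger opening in m; "finger_force": force on a finger pad.
Only numpy, scipy, OpenCV 4.12 (cv2) and the standard library are available. Lean on these libraries where they do the work, as an engineer would, in place of code of your own. Each camera call takes 0.05 s, during which the arm holds its last target. There are 200 camera calls.

### The job

Set the length stop on the saw jig to copy the longer of the two loose battens: slacken the stop's clamp knob before shifting the stop, lay that batten flat on the bed, flush along the fence with its end lightly against the saw blade, bring the stop right up to its other end, and tighten the knob firmly again. Leave the batten lying there between blade and stop so that the setting can be checked, press only lightly on the thin blade, and leave the shorter batten, the tin, the white box and the screwdriver where they are.

Things in the scene. Friction and masses are not known exactly. Their poses are not given: they have to be found in the camera images.
- jig: Mitre jig, fixed to the bench: plywood bed 160 x 460 x 18 mm, aluminium T-track fence (20 mm thick, 40 mm high above the bed) along its far side, a saw standing in a slot near one end. Axes: z up, x square to the fence from the robot's side into it, y along the fence from saw to stop. Origin on the bench; bed x -80 to 80, y -240 to 220 mm; fence x 45 to 65; blade at y -173 to -170.
- corner (a point): Inner corner of fence face, saw blade face and bed top (18 mm above the bench), at x 45, y -170 mm of the jig, same axes: bed at negative x, fence face x = 0, blade face y = 0, stop at positive y. Two wooden guide cheeks 50 mm high above the bed hold the saw at x -121 to -101, y -50 to +45 mm.
- saw: Tenon saw, fixed in the jig's slot, blade square to the fence: plate 250 mm long, 3 mm thick, steel spine 9 mm wide with its top 102 mm above the bench; open wooden handle on the robot's side of the jig, 130 mm high, reaching to x -215 mm of the jig. Origin and axes as the jig's. The blade is thin: press on it only lightly (batten on blade under 40 N).
- stop (a joint): Sliding length stop on the fence, in m: clear length between the blade's face and the stop's face (0 to 0.30). Unclamped it slides with about 2 N; clamped it stays put.
- stop_face (a point): Middle of the stop's face that looks at the blade, 18 mm above the bed; axes as the jig's. The stop is a grey metal saddle astride the fence, 36 x 44 x 14 mm, its top 72 mm above the bench, with a nose in front of the fence, 39 mm long square to the fence, 20 mm thick, down to 2 mm above the bed; the face is the nose's side.
- knob (a joint): Clamp knob on top of the stop, in rad, 0 to 2.3 (hard ends). Grows clockwise seen from above = tightening. Below 1.2 the stop is free to slide; firmly tight from 1.7 on. It takes 0.2 to 0.3 N m to turn and stays where it is left.
- knob_grip (a point): Middle of the knob's black grip bar, on its axis, 99 mm above the bench. Bar 50 long, 12 thick, 20 mm high on a 10 mm upright stem, 15 mm free under the bar. x along the bar, z up. At knob 0 the bar is parallel to the fence (x along the jig's y). The axis is 22 mm beyond the stop's face (jig's +y) and 10 mm behind the fence's face. It rides on the stop: holding it slides the stop.
- batten: The longer old shelf batten, the pattern: plain timber 190 x 38 x 18 mm, dark screw hole 30 mm from each end, about 80 g, loose, flat on the bench to one side of the jig. Origin at the middle of its underside; x along its length, y across, z up. Either end and either broad face will do.
- batten_mid (a point): Centre of the longer batten (9 mm above its underside), same axes.
- offcut: The shorter batten, 140 x 38 x 18 mm, same timber, flat on the bench to the other side of the jig: not wanted. Origin at the middle of its underside, x along its length.
- backbox: Bystander: white plastic electrical back box, open on top, 86 x 86 x 30 mm high, in front of the jig. Origin at the middle of its underside.
- tin: Bystander: closed tin 74 mm in diameter, 105 mm high, standing close behind the fence: its side may be 55 mm from the knob's axis, so a fully opened gripper can touch it. Origin at the middle of its underside.
- driver: Bystander: screwdriver 190 mm long lying behind the saw end of the fence. Origin at the middle of its underside, x along it.

How it is judged:
By the outcome, as a careful person would: the job done as asked, in the order asked, and still so for the second after the job is handed in, with the robot touching nothing.
It also fails if it takes over 72 s, if anything falls off the work surface, if the arm or the gripper's body presses on something with over 40 N, if the wrist force passes 120 N, or if a joint passes its speed limit or range.

## Working session

There is one attempt and no reset: what is moved stays moved. The work goes in short steps, Python scripts to look and compute and a shell command to move; the robot and the scene stay as the last step left them, time stands still between calls to the robot, and variables do not carry over. Pictures are saved under pics/ and viewed, at most 10 in all, crops included, and the job is handed in when it is done.

```bash
ls; mkdir -p pics; python3 - <<'E'
from rig import r
import cv2
for n in("scene","top"):
    d=r.get_image(n); cv2.imwrite(f"pics/{n}0.png",d["image"]); print(n,{k:v for k,v in d.items() if k!="image"})
print(r.get_state())
E
```

```text
pics
rig.py
shift.py
scene {'fx': 488.647400739877, 'fy': 488.647400739877, 'cx': 255.40156020061588, 'cy': 187.12188154658452, 'k1': -0.17064737562528526, 'xyz': array([ 1.03327183, -0.56986955,  1.22766152]), 'rotation': array([-147.43225638,   -0.33467217,   40.3352709 ])}
top {'fx': 410.142529524785, 'fy': 410.142529524785, 'cx': 257.16327897532653, 'cy': 183.55913810190512, 'k1': -0.06448970563009446, 'xyz': array([0.4809189 , 0.01273159, 1.20371429]), 'rotation': array([-176.1631496 ,   -1.51476538,  -89.54987512])}
{'time_s': 0.1, 'joint_pos': array([-4.95841972e+01,  2.20879524e+01,  3.88222006e-01, -2.48890592e-02,
       -6.84119537e+01, -1.48182622e+01]), 'qvel': array([-0.01851641, -0.06351088,  0.14781395,  0.12913626, -0.12438515,
       -0.08344322]), 'joint_efforts': array([-5.26927852e-04, -3.91690493e+01,  1.87935054e+01,  4.23188701e+00,
        1.34312062e-02, -8.98910889e-05]), 'tcp_pos': array([ 0.26982892, -0.56315929,  0.22155747]), 'orientation': array([ 1.79886114e+02, -6.20791739e-03, -1.54411633e+02]), 'contact_force': array([0.42077274, 0.47522178, 0.62501116]), 'wrist_torque': array([-0.02284626,  0.00019194, -0.00504297]), 'finger_force': 0.0, 'width': 0.0867009733899615}
```

View pics/top0.png

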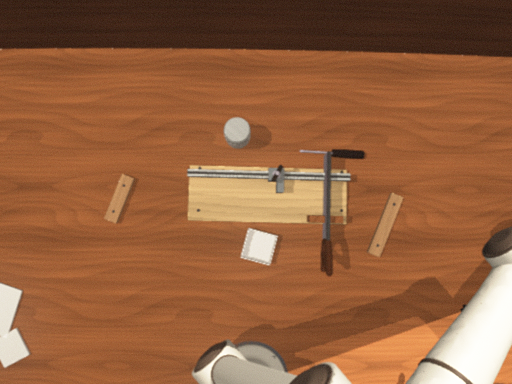

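View pics/scene0.png

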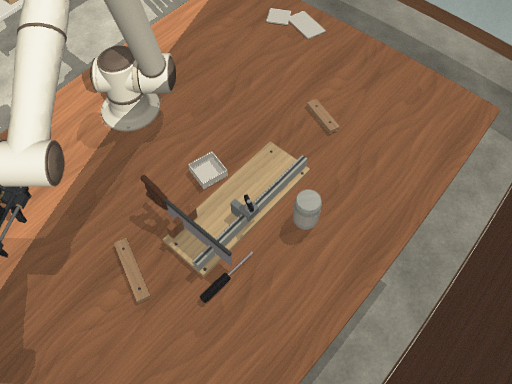

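The top picture shows the jig with the bed at columns 187–349, the blade at column 327 and the knob at (278,173). The longer batten is at (386,225), to the right of the saw, and the offcut is at (119,198). The scene picture agrees: knob at (249,203), batten at (131,270). Next I'll enlarge and measure.

```bash
cat > h.py <<'E'
import numpy as np, cv2
from scipy.spatial.transform import Rotation as R
from rig import r
def cam(d):
    K=np.array([[d["fx"],0,d["cx"]],[0,d["fy"],d["cy"]],[0,0,1.]])
    return K,np.array([d["k1"],0,0,0.]),R.from_euler("xyz",d["rotation"],degrees=True).as_matrix(),np.array(d["xyz"])
def ray(d,uv,z):
    K,D,M,c=cam(d)
    p=cv2.undistortPoints(np.array(uv,float).reshape(-1,1,2),K,D)[:,0]
    v=np.c_[p,np.ones(len(p))]@M.T
    return c+v*((z-c[2])/v[:,2])[:,None]
def proj(d,P):
    K,D,M,c=cam(d)
    return cv2.projectPoints(np.array(P,float).reshape(-1,3),cv2.Rodrigues(M.T)[0],-M.T@c,K,D)[0][:,0]
def tool():
    s=r.get_state(); return s,R.from_euler("xyz",s["orientation"],degrees=True),s["tcp_pos"]
E
python3 - <<'E'
from h import *
d=r.get_image("top"); im=d["image"]
cv2.imwrite("pics/crop1.png",cv2.resize(im[140:285,175:425],(800,464),interpolation=cv2.INTER_CUBIC))
hsv=cv2.cvtColor(im,cv2.COLOR_BGR2HSV)
for p in [(386,225),(400,250),(119,198),(260,200),(385,240)]: print(p,hsv[p[1],p[0]],im[p[1],p[0]])
E
```

```text
(386, 225) [ 14 126 188] [ 95 138 188]
(400, 250) [ 13 169 151] [ 51  93 151]
(119, 198) [ 14 133 191] [ 91 138 191]
(260, 200) [ 18 114 213] [118 175 213]
(385, 240) [ 15 130 190] [ 93 140 190]
```

View pics/crop1.png

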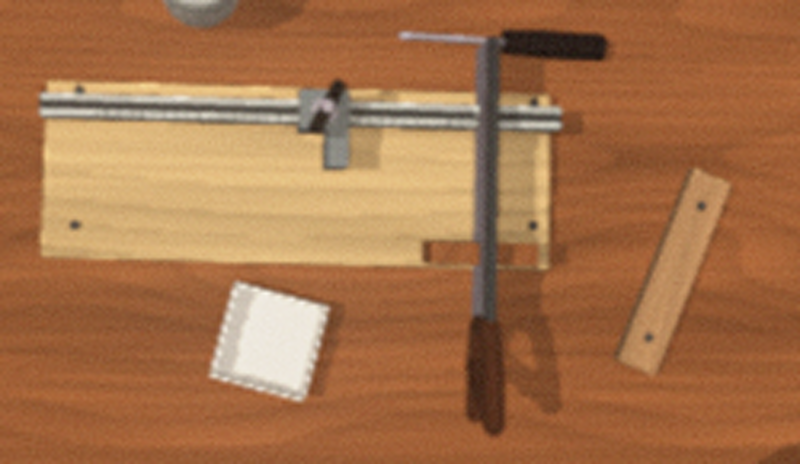

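The crop shows the bed corners at about (47,82), (550,95), (549,268) and (41,256). The knob bar is at about (328,105), the nose at (336,150), and the batten runs from (712,175) to (637,368).

```bash
python3 - <<'E'
from h import *
d=r.get_image("top"); im=d["image"]; hsv=cv2.cvtColor(im,cv2.COLOR_BGR2HSV).astype(int)
f=lambda a:[(x/3.2+175,y/3.2+140) for x,y in a]
c=ray(d,f([(47,82),(550,95),(549,268),(41,256)]),.018); print(c.round(4)); 
for i in range(4): print(np.linalg.norm(c[i]-c[(i+1)%4]).round(4),end=" ")
o=c.mean(0); v=(c[0]-c[1]+c[3]-c[2]); yaw=np.degrees(np.arctan2(-v[0],v[1])); J=R.from_euler("z",yaw,degrees=True).as_matrix()
org=o+J@[0,.010,0]; print("jig org",org.round(4),"yaw",yaw)
def box(x0,x1,y0,y1,z):
    h=hsv[y0:y1,x0:x1]; m=((h[...,1]<152)&(h[...,2]>140)).astype(np.uint8)
    k=max(cv2.findContours(m,0,cv2.CHAIN_APPROX_NONE)[0],key=cv2.contourArea)
    q=cv2.boxPoints(cv2.minAreaRect(k))+[x0,y0]
    P=ray(d,q,z); print(q.round(1).tolist(),P.mean(0).round(4),[np.linalg.norm(P[i]-P[i-1]).round(4) for i in range(4)])
    e=P[1]-P[0] if np.linalg.norm(P[1]-P[0])>np.linalg.norm(P[2]-P[1]) else P[2]-P[1]; print("yaw",np.degrees(np.arctan2(e[1],e[0])))
box(360,415,185,265,.018); box(95,145,165,230,.018)
inj=lambda P:((P-org)@J).round(4)
print("fence/knob etc in jig: knob",inj(ray(d,f([(328,105)]),.109)),"bar ends",inj(ray(d,f([(340,85),(316,127)]),.109)),"nose bottom corners",inj(ray(d,f([(325,168),(347,168)]),.058)))
print("spine",inj(ray(d,f([(487,40),(485,318)]),.102)), "fence front ends",inj(ray(d,f([(40,118),(560,131)]),.058)))
b=ray(d,f([(200,0)]),.105);print("tin",inj(b))
E
```

```text
[[ 0.6109  0.1781  0.018 ]
 [ 0.604  -0.2807  0.018 ]
 [ 0.4461 -0.2789  0.018 ]
 [ 0.4538  0.1806  0.018 ]]
0.4589 0.1579 0.4596 0.1572 jig org [ 0.5289 -0.0402  0.018 ] yaw -0.9112305918500505
[[367.0, 252.4], [391.2, 191.9], [403.8, 196.9], [379.6, 257.4]] [ 0.4443 -0.3945  0.018 ] [np.float64(0.04), np.float64(0.1914), np.float64(0.0405), np.float64(0.1917)]
yaw -22.644895253603522
[[102.8, 218.4], [120.9, 172.6], [133.6, 177.6], [115.5, 223.3]] [0.5153 0.3831 0.018 ] [np.float64(0.0396), np.float64(0.1415), np.float64(0.0398), np.float64(0.1413)]
yaw -20.134500798058884
fence/knob etc in jig: knob [[ 0.0556 -0.0289  0.091 ]] bar ends [[ 0.0728 -0.0387  0.091 ]
 [ 0.0369 -0.0192  0.091 ]] nose bottom corners [[ 0.0051 -0.0312  0.04  ]
 [ 0.0056 -0.0505  0.04  ]]
spine [[ 0.1155 -0.164   0.084 ]
 [-0.1198 -0.1654  0.084 ]] fence front ends [[ 0.0425  0.219   0.04  ]
 [ 0.0429 -0.2387  0.04  ]]
tin [[0.1423 0.0809 0.087 ]]
```

```bash
cat >> h.py <<'E'
org=np.array([.5289,-.0402,0]); JY=-.93; J=R.from_euler("z",JY,degrees=True).as_matrix()
inj=lambda P:((np.atleast_2d(P)-org)@J)
toj=lambda p:org+J@np.array(p,float)
def goto(p,yaw):
    """tool-axes translation (before turning) and rz to reach world p, yaw, pointing down"""
    s,T,t=tool(); D=R.from_euler("xyz",[180,0,yaw],degrees=True)
    print("t",s["time_s"],"tcp",t.round(4),"rpy",s["orientation"].round(2),"j",s["joint_pos"].round(1))
    print("d tool",T.inv().apply(np.array(p)-t).round(4),"rotvec",(T.inv()*D).as_rotvec(degrees=True).round(2))
E
python3 - <<'E'
from h import *
k=toj([.055,-.028,.2]); print(k); goto(k,150.6)
E
```

```text
[ 0.58343829 -0.06908901  0.2       ]
t 0.2 tcp [ 0.2699 -0.5633  0.2219] rpy [ 1.7992e+02 -1.0000e-02 -1.5441e+02] j [-49.6  22.1   0.4  -0.  -68.4 -14.8]
d tool [-0.4963  0.3103  0.0222] rotvec [ 7.000e-02 -4.000e-02  5.499e+01]
```

Units first: shifts go in shares of 50 mm. So -0.0414 m is -0.828, 0.0259 m is 0.518.

```bash
python3 shift.py '[[[-0.828,0.518,0.036],[0,0,0],0.04],[[-0.828,0.518,0.036],[0,0,0],0.04],[[-0.828,0.518,0.036],[0,0,0],0.04],[[-0.828,0.518,0.036],[0,0,0],0.04],[[-0.828,0.518,0.036],[0,0,0],0.04],[[-0.828,0.518,0.036],[0,0,0],0.04],[[-0.828,0.518,0.036],[0,0,0],0.04],[[-0.828,0.518,0.036],[0,0,0],0.04],[[-0.828,0.518,0.036],[0,0,0],0.04],[[-0.828,0.518,0.036],[0,0,0],0.04],[[-0.828,0.518,0.036],[0,0,0],0.04],[[-0.818,0.508,0.036],[0,0,0],0.04]]'
python3 shift.py '[[[0,0,0],[0,0,7.857],0.04],[[0,0,0],[0,0,7.857],0.04],[[0,0,0],[0,0,7.857],0.04],[[0,0,0],[0,0,7.857],0.04],[[0,0,0],[0,0,7.857],0.04],[[0,0,0],[0,0,7.857],0.04],[[0,0,0],[0,0,7.857],0.04],[[0,0,0],[0,0,0],0.04],[[0,0,0],[0,0,0],0.04]]'
python3 - <<'E'
from h import *
k=toj([.055,-.028,.2]); goto(k,150.6)
d=r.get_image("wrist"); cv2.imwrite("pics/w1.png",d["image"])
print(d["xyz"],d["rotation"],proj(d,[toj([.055,-.028,.109]),toj([.045,-.0505,.058]),toj([.045,-.17,.018]),toj([.065,.219,.058])]))
E
```

```text
time_s: 1.4
tcp_pos: [0.5843, -0.0674, 0.2009]
orientation: [-180.0, 0.0, -154.4]
contact_force: [1.6, 0.1, -0.1]
width: 0.0401
finger_force: 0.0
time_s: 2.3
tcp_pos: [0.5835, -0.0693, 0.2008]
orientation: [-180.0, -0.0, 150.8]
contact_force: [0.8, 0.8, 0.0]
width: 0.0404
finger_force: 0.0
t 2.3 tcp [ 0.5835 -0.0693  0.2008] rpy [-1.7999e+02 -1.0000e-02  1.5077e+02] j [   9.    19.3   -6.9   -0.   -63.8 -128.2]
d tool [0.0002 0.0002 0.0008] rotvec [-0.01 -0.01  0.17]
[ 0.51485775 -0.0309426   0.36275226] [ 1.63347241e+02 -1.77342066e-02  6.08154082e+01] [[253.73838565 188.50003849]
 [231.97640073 176.71894307]
 [156.06883527 210.24932061]
 [467.50384827  74.59280731]]
```

View pics/w1.png

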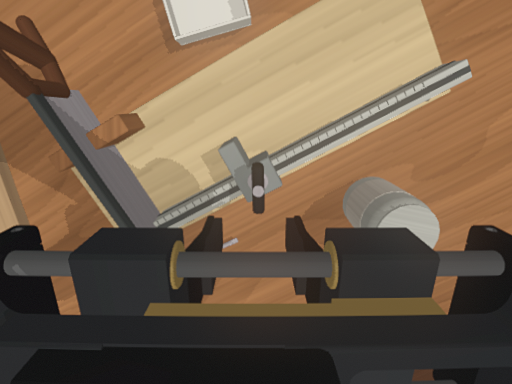

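The wrist picture shows the bar upright in the image (in line with the tool's x), centred at about (258,188). My estimate projects to (254,188), so the sideways offset is small. The tin is well clear.

```bash
python3 - <<'E'
from h import *
d=r.get_image("wrist"); im=d["image"]; g=cv2.cvtColor(im,cv2.COLOR_BGR2GRAY)
m=(g[155:220,240:280]<70).astype(np.uint8)
k=max(cv2.findContours(m,0,2)[0],key=cv2.contourArea)+[240,155]; rc=cv2.minAreaRect(k); print(rc)
P=ray(d,[rc[0],(258,163),(258,213)],.109); print(P.round(4),inj(P).round(4)); e=P[2]-P[1];print(np.linalg.norm(e),np.degrees(np.arctan2(e[1],e[0])))
goto([P[0][0],P[0][1],.082],150.8)
t=ray(d,[(399,222)],.105);print("tin",inj(t))
E
```

```text
((257.5, 174.5), (23.0, 11.0), 90.0)
[[ 0.5732 -0.0593  0.109 ]
 [ 0.5638 -0.0536  0.109 ]
 [ 0.6074 -0.0777  0.109 ]] [[ 0.0446 -0.0184  0.109 ]
 [ 0.0351 -0.0128  0.109 ]
 [ 0.0791 -0.0362  0.109 ]]
0.04983695759938067 -28.95526694656945
t 2.4 tcp [ 0.5835 -0.0694  0.2009] rpy [-1.7999e+02 -1.0000e-02  1.5071e+02] j [   9.    19.3   -6.9   -0.   -63.8 -128.3]
d tool [0.0139 0.0037 0.1189] rotvec [-0.01 -0.01 -0.09]
tin [[0.15712336 0.08410162 0.105     ]]
```

```bash
python3 shift.py '[[[0,0.06,0.8],[0,0,0],0.04],[[0,0,0.8],[0,0,0],0.04],[[0,0,0.578],[0,0,0],0.04],[[0,0,0.2],[0,0,0],0.04],[[0,0,0],[0,0,0],0.04],[[0,0,0],[0,0,0],0.005],[[0,0,0],[0,0,0],0.005],[[0,0,0],[0,0,0],0.005],[[0,0,0],[0,0,0],0.005],[[0,0,0],[0,0,0],0.005]]' 20
```

```text
time_s: 3.4
tcp_pos: [0.5859, -0.0661, 0.083]
orientation: [179.9, 0.1, 150.7]
contact_force: [-0.0, 3.2, 2.5]
width: 0.0117
finger_force: 20.0
```

```bash
python3 shift.py '[[[0,0,0],[0,0,-8],0.005],[[0,0,0],[0,0,-8],0.005],[[0,0,0],[0,0,-8],0.005],[[0,0,0],[0,0,-8],0.005],[[0,0,0],[0,0,-8],0.005],[[0,0,0],[0,0,-8],0.005],[[0,0,0],[0,0,-8],0.005],[[0,0,0],[0,0,-8],0.005],[[0,0,0],[0,0,-8],0.005],[[0,0,0],[0,0,-8],0.005],[[0,0,0],[0,0,0],0.005],[[0,0,0],[0,0,0],0.005]]' 30
python3 - <<'E'
from h import *
s,T,t=tool(); print(s["wrist_torque"],inj(t)); goto(t+J@[0,.088,0],s["orientation"][2])
E
```

```text
time_s: 4.6
tcp_pos: [0.5863, -0.067, 0.0833]
orientation: [-179.8, 0.1, -129.5]
contact_force: [1.1, -0.8, 6.3]
width: 0.0115
finger_force: 30.0
[-0.43082357 -0.32607487  0.18186605] [[ 0.05779401 -0.02589573  0.08327838]]
t 4.6 tcp [ 0.5863 -0.067   0.0833] rpy [-1.7985e+02  7.0000e-02 -1.2949e+02] j [  9.2  26.2 -15.    0.1 -48.6 -48.8]
d tool [-0.0688  0.0549 -0.0001] rotvec [-0.15  0.07 -0.  ]
```

```bash
python3 shift.py '[[[-0.23,0.184,0],[0,0,0],0.005],[[-0.23,0.184,0],[0,0,0],0.005],[[-0.23,0.184,0],[0,0,0],0.005],[[-0.23,0.184,0],[0,0,0],0.005],[[-0.23,0.184,0],[0,0,0],0.005],[[-0.23,0.184,0],[0,0,0],0.005],[[0,0,0],[0,0,0],0.005],[[0,0,0],[0,0,0],0.005]]'
python3 - <<'E'
from h import *
s,T,t=tool(); print(inj(t))
d=r.get_image("scene"); cv2.imwrite("pics/s2.png",d["image"][60:320,90:430])
E
```

```text
time_s: 5.4
tcp_pos: [0.588, 0.0234, 0.0833]
orientation: [-179.9, 0.2, -129.4]
contact_force: [2.1, 1.5, 5.9]
width: 0.0116
finger_force: 30.0
[[0.05801361 0.06454268 0.08327462]]
```

View pics/s2.png

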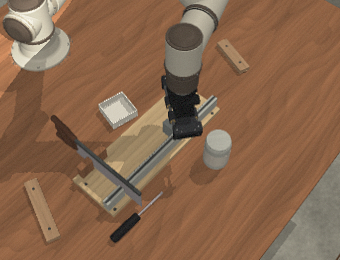

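The crop shows the stop and gripper moved along the fence toward the tin end, with the tin, the box and the screwdriver undisturbed. Next I release the knob and go to the batten.

To row units: -0.04 m is -0.8.

```bash
python3 shift.py '[[[0,0,0],[0,0,0],0.04],[[0,0,0],[0,0,0],0.04],[[0,0,0],[0,0,0],0.04],[[0,0,-0.8],[0,0,0],0.04],[[0,0,-0.8],[0,0,0],0.04],[[0,0,-0.8],[0,0,0],0.04],[[0,0,0],[0,0,0],0.06]]'
python3 - <<'E'
from h import *
goto([.4443,-.3945,.2],-22.6)
E
```

```text
time_s: 6.15
tcp_pos: [0.5892, 0.0219, 0.2081]
orientation: [-179.6, 0.5, -129.4]
contact_force: [0.1, 1.0, 0.7]
width: 0.0432
finger_force: 0.0
t 6.15 tcp [0.5892 0.0219 0.2081] rpy [-179.56    0.48 -129.38] j [ 17.9  18.9  -6.5   0.1 -64.  -57.4]
d tool [ 0.4139 -0.1522  0.0058] rotvec [-7.5000e-01 -8.0000e-02 -1.0678e+02]
```

To row units: 0.0414 m is 0.828, -0.0152 m is -0.304.

```bash
python3 shift.py '[[[0.828,-0.304,0.012],[0,0,0],0.06],[[0.828,-0.304,0.012],[0,0,0],0.06],[[0.828,-0.304,0.012],[0,0,0],0.06],[[0.828,-0.304,0.012],[0,0,0],0.06],[[0.828,-0.304,0.012],[0,0,0],0.06],[[0.828,-0.304,0.012],[0,0,0],0.06],[[0.828,-0.304,0.012],[0,0,0],0.06],[[0.828,-0.304,0.012],[0,0,0],0.06],[[0.828,-0.304,0.012],[0,0,0],0.06],[[0.828,-0.304,0.012],[0,0,0],0.06]]'
python3 shift.py '[[[0,0,0],[0,0,-8.5],0.06],[[0,0,0],[0,0,-8.5],0.06],[[0,0,0],[0,0,-8.5],0.06],[[0,0,0],[0,0,-8.5],0.06],[[0,0,0],[0,0,-8.5],0.06],[[0,0,0],[0,0,-8.5],0.06],[[0,0,0],[0,0,-8.5],0.06],[[0,0,0],[0,0,-8.5],0.06],[[0,0,0],[0,0,-8.5],0.06],[[0,0,0],[0,0,-8.5],0.06],[[0,0,0],[0,0,-8.5],0.06],[[0,0,0],[0,0,-8.5],0.06]]'
python3 shift.py '[[[0,0,0],[0,0,-4.8],0.06],[[0,0,0],[0,0,0],0.06],[[0,0,0],[0,0,0],0.06]]'
python3 - <<'E'
from h import *
goto([.4443,-.3945,.024],-22.6)
d=r.get_image("wrist"); cv2.imwrite("pics/w2.png",d["image"])
P=[[.4443,-.3945,.018]]; u=np.array([np.cos(np.radians(-22.6)),np.sin(np.radians(-22.6)),0]); P+= [P[0]+.095*u,P[0]-.095*u]
print(proj(d,P))
h=cv2.cvtColor(d["image"],cv2.COLOR_BGR2HSV).astype(int); print(h[150:260:20,250].tolist())
E
```

```text
time_s: 7.15
tcp_pos: [0.4394, -0.3959, 0.195]
orientation: [179.9, 0.0, -129.4]
contact_force: [0.4, -0.1, -0.5]
width: 0.0605
finger_force: 0.0
time_s: 8.35
tcp_pos: [0.4402, -0.3942, 0.1948]
orientation: [-180.0, 0.1, -27.1]
contact_force: [-0.3, 0.1, -0.7]
width: 0.06
finger_force: 0.0
time_s: 8.65
tcp_pos: [0.4404, -0.3945, 0.1953]
orientation: [-180.0, 0.1, -22.7]
contact_force: [-0.4, 0.7, 0.5]
width: 0.0598
finger_force: 0.0
t 8.65 tcp [ 0.4404 -0.3945  0.1953] rpy [-1.7998e+02  9.0000e-02 -2.2740e+01] j [-26.2  20.   -6.7  -0.  -63.4  93.5]
d tool [ 0.0038 -0.0014  0.1713] rotvec [-0.02  0.09 -0.14]
[[252.55490379 165.73125346]
 [252.34152607  84.86178669]
 [252.74204656 235.09382646]]
[[17, 96, 186], [17, 94, 196], [16, 93, 195], [15, 89, 161], [16, 94, 195], [14, 134, 183]]
```

View pics/w2.png

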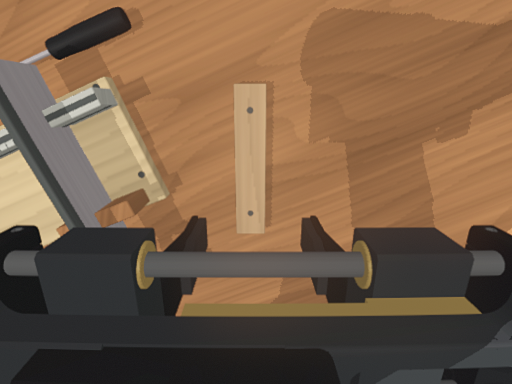

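The wrist picture shows the batten upright at column 250, with its ends at rows 84 and 233. The prediction was 85–235 at column 252.5, so the measurement holds.

To row units: 0.045 m is 0.9, 0.04 m is 0.8.

```bash
python3 shift.py '[[[0.076,-0.04,0.9],[0,0,0],0.06],[[0,0,0.9],[0,0,0],0.06],[[0,0,0.9],[0,0,0],0.06],[[0,0,0.8],[0,0,0],0.06],[[0,0,0.3],[0,0,0],0.06],[[0,0,0],[0,0,0],0.06],[[0,0,0],[0,0,0],0.02],[[0,0,0],[0,0,0],0.02],[[0,0,0],[0,0,0],0.02],[[0,0,0],[0,0,0],0.02],[[0,0,0],[0,0,0],0.02]]' 25
```

```text
time_s: 9.8
tcp_pos: [0.4458, -0.3946, 0.0072]
orientation: [180.0, -0.1, -22.6]
contact_force: [0.1, 0.8, 4.6]
width: 0.0378
finger_force: 25.0
```

```bash
python3 shift.py '[[[0,0,-0.6],[0,0,0],0.02],[[0,0,-0.9],[0,0,0],0.02],[[0,0,-0.9],[0,0,0],0.02],[[0,0,-0.9],[0,0,0],0.02],[[0,0,-0.9],[0,0,0],0.02],[[0,0,0],[0,0,0],0.02]]'
python3 - <<'E'
from h import *
goto(toj([.004,-.071,.21]),90+JY-180)
E
```

```text
time_s: 10.4
tcp_pos: [0.4481, -0.3967, 0.2242]
orientation: [179.8, -0.9, -22.5]
contact_force: [0.4, 0.8, -0.4]
width: 0.0377
finger_force: 25.0
t 10.4 tcp [ 0.4481 -0.3967  0.2242] rpy [179.8   -0.87 -22.55] j [-26.   18.9  -4.    0.2 -66.1  93.3]
d tool [-0.0324 -0.2958  0.0126] rotvec [-0.35 -0.88 68.38]
```

To row units: -0.0423 m is -0.846, -0.0046 m is -0.092.

```bash
python3 shift.py '[[[-0.092,-0.846,0],[0,0,0],0.02],[[-0.092,-0.846,0],[0,0,0],0.02],[[-0.092,-0.846,0],[0,0,0],0.02],[[-0.092,-0.846,0],[0,0,0],0.02],[[-0.092,-0.846,0],[0,0,0],0.02],[[-0.092,-0.846,0],[0,0,0],0.02],[[-0.092,-0.846,0],[0,0,0],0.02]]'
python3 shift.py '[[[0,0,0],[0,0,8.55],0.02],[[0,0,0],[0,0,8.55],0.02],[[0,0,0],[0,0,8.55],0.02],[[0,0,0],[0,0,8.55],0.02],[[0,0,0],[0,0,8.55],0.02],[[0,0,0],[0,0,8.55],0.02],[[0,0,0],[0,0,8.55],0.02],[[0,0,0],[0,0,8.55],0.02],[[0,0,0],[0,0,0],0.02],[[0,0,0],[0,0,0],0.02]]'
python3 - <<'E'
from h import *
goto(toj([.004,-.071,.028]),90+JY-180)
d=r.get_image("wrist"); cv2.imwrite("pics/w3.png",d["image"])
E
```

```text
time_s: 11.1
tcp_pos: [0.5289, -0.1069, 0.2156]
orientation: [180.0, 0.0, -22.6]
contact_force: [1.1, -0.5, -0.7]
width: 0.0373
finger_force: 25.0
time_s: 12.1
tcp_pos: [0.5289, -0.1087, 0.2157]
orientation: [180.0, 0.0, -90.8]
contact_force: [-0.1, -0.3, -1.1]
width: 0.0377
finger_force: 25.0
t 12.1 tcp [ 0.5289 -0.1087  0.2157] rpy [ 1.7996e+02  1.0000e-02 -9.0830e+01] j [  5.6  14.1 -12.1  -0.  -63.8  -6.4]
d tool [ 0.0026 -0.003   0.1877] rotvec [0.04 0.01 0.1 ]
```

View pics/w3.png

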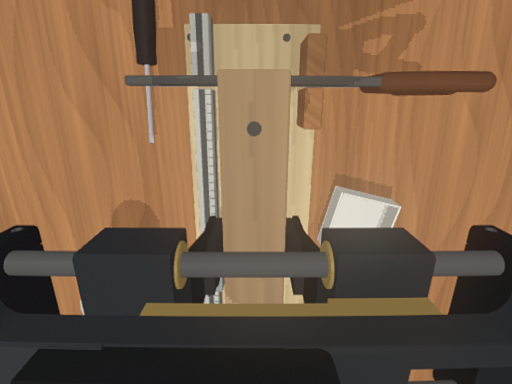

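The picture shows the batten held along the fence direction, its end at row 69 and columns 217–291. The spine's near edge is at row ~86 and the fence's front edge is at column ~214. I'll check these by casting rays.

```bash
python3 - <<'E'
from h import *
d=r.get_image("wrist")
print("batten end",inj(ray(d,[(217,70),(291,70)],.2265)).round(4))
print("spine near edge (-.167)",inj(ray(d,[(200,86),(320,86)],.102)).round(4))
print("fence front top (.045)",inj(ray(d,[(213,160),(211,60)],.058)).round(4))
print("tcp",inj(tool()[2]))
E
```

```text
batten end [[ 0.02   -0.1631  0.2265]
 [-0.0174 -0.1632  0.2265]]
spine near edge (-.167) [[ 0.0517 -0.1623  0.102 ]
 [-0.0606 -0.1625  0.102 ]]
fence front top (.045) [[ 0.0487 -0.083   0.058 ]
 [ 0.0468 -0.1909  0.058 ]]
tcp [[ 0.00123531 -0.06843073  0.21582151]]
```

To row units: -0.005 m is -0.1, 0.005 m is 0.1.

```bash
python3 shift.py '[[[-0.1,-0.08,0],[0,0,0],0.02],[[0,0,0.8],[0,0,0],0.02],[[0,0,0.8],[0,0,0],0.02],[[0,0,0.8],[0,0,0],0.02],[[0,0,0.8],[0,0,0],0.02],[[0,0,0.4],[0,0,0],0.02],[[0,0,0.1],[0,0,0],0.02],[[0,0,0],[0,0,0],0.02]]'
```

```text
time_s: 13.0
tcp_pos: [0.5336, -0.1036, 0.0307]
orientation: [180.0, -0.0, -90.9]
contact_force: [-0.7, 0.4, -0.1]
width: 0.0377
finger_force: 25.0
```

To row units: 0.003 m is 0.06, 0.002 m is 0.04.

```bash
python3 shift.py '[[[0,0,0.06],[0,0,0],0.02],[[0,0,0.04],[0,0,0],0.02],[[0,0,0],[0,0,0],0.02],[[0,0,0],[0,0,0],0.02]]'
```

```text
time_s: 13.4
tcp_pos: [0.5337, -0.1037, 0.0268]
orientation: [-179.9, 0.0, -91.0]
contact_force: [0.5, -0.2, 0.0]
width: 0.0379
finger_force: 25.0
```

To row units: 0.0015 m is 0.03.

```bash
python3 shift.py '[[[0,0,0.03],[0,0,0],0.02],[[0,0,0],[0,0,0],0.02],[[0,0,0],[0,0,0],0.02]]'; python3 shift.py '[[[0,0,0],[0,0,0],0.045],[[0,0,0],[0,0,0],0.045],[[0,0,0],[0,0,0],0.045]]'
```

```text
time_s: 13.7
tcp_pos: [0.5338, -0.1037, 0.0252]
orientation: [-179.9, -0.0, -91.0]
contact_force: [-0.8, 0.7, 5.0]
width: 0.0378
finger_force: 25.0
time_s: 14.0
tcp_pos: [0.533, -0.1037, 0.0242]
orientation: [180.0, -0.0, -91.0]
contact_force: [0.2, -0.0, -0.6]
width: 0.0441
finger_force: 0.0
```

To row units: -0.04 m is -0.8, 0.026 m is 0.52.

```bash
python3 shift.py '[[[0,0,-0.8],[0,0,0],0.045],[[0,0,-0.4],[0,0,0],0.045],[[0,0,0],[0,0,0],0],[[0,0.44,0],[0,0,0],0],[[0,0.44,0],[0,0,0],0],[[0,0,0],[0,0,0],0],[[0,0,0.6],[0,0,0],0],[[0,0,0.52],[0,0,0],0],[[0,0,0],[0,0,0],0],[[0,0,0],[0,0,0],0]]'
python3 - <<'E'
from h import *
s,T,t=tool(); print(inj(t))
E
python3 shift.py '[[[0,-0.1,0],[0,0,0],0],[[0,-0.1,0],[0,0,0],0],[[0,-0.1,0],[0,0,0],0],[[0,-0.1,0],[0,0,0],0],[[0,-0.04,0],[0,0,0],0],[[0,0,0],[0,0,0],0]]'
```

```text
time_s: 15.0
tcp_pos: [0.4895, -0.103, 0.0282]
orientation: [179.9, -0.0, -91.0]
contact_force: [-0.2, -0.0, 1.1]
width: 0.001
finger_force: 0.0
[[-0.03841255 -0.06345409  0.02815196]]
time_s: 15.6
tcp_pos: [0.5119, -0.1033, 0.0287]
orientation: [-179.9, 0.0, -91.0]
contact_force: [-0.4, 0.2, 1.1]
width: 0.0006
finger_force: 0.0
```

```bash
python3 shift.py '[[[0,-0.08,0],[0,0,0],0],[[0,-0.06,0],[0,0,0],0],[[0,-0.02,0],[0,0,0],0],[[0,0,0],[0,0,0],0]]'; python3 shift.py '[[[0,-0.04,0],[0,0,0],0],[[0,0,0],[0,0,0],0],[[0,0,0],[0,0,0],0]]'
```

```text
time_s: 16.0
tcp_pos: [0.5197, -0.1034, 0.0285]
orientation: [-180.0, 0.0, -91.0]
contact_force: [-0.6, 0.6, 0.1]
width: 0.0004
finger_force: 0.0
time_s: 16.3
tcp_pos: [0.5215, -0.1035, 0.0286]
orientation: [-180.0, 0.0, -91.0]
contact_force: [-0.0, 0.1, 0.7]
width: 0.0005
finger_force: 0.0
```

```bash
for i in 1; do python3 shift.py '[[[0,-0.03,0],[0,0,0],0],[[0,0,0],[0,0,0],0],[[0,0,0],[0,0,0],0]]'; done; python3 - <<'E'
from h import *
d=r.get_image("top"); cv2.imwrite("pics/t4.png",cv2.resize(d["image"][140:240,175:375],(800,400),interpolation=cv2.INTER_CUBIC))
E
```

```text
time_s: 16.6
tcp_pos: [0.5229, -0.1035, 0.0286]
orientation: [-180.0, 0.0, -91.0]
contact_force: [-0.4, 0.3, -0.3]
width: 0.0006
finger_force: 0.1
```

View pics/t4.png

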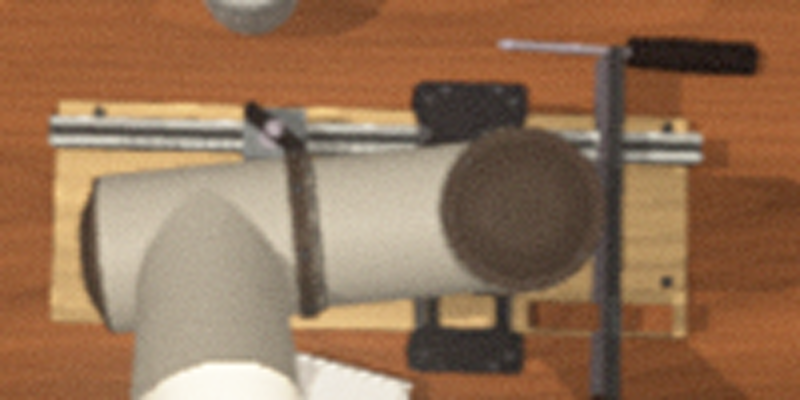

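The arm hides the batten in this view. The knob and stop are at about (272,130), and the gripper is between them and the saw. No contact yet, so I keep going in small steps.

```bash
python3 shift.py '[[[0,-0.04,0],[0,0,0],0],[[0,0,0],[0,0,0],0],[[0,0,0],[0,0,0],0]]';python3 shift.py '[[[0,-0.04,0],[0,0,0],0],[[0,0,0],[0,0,0],0],[[0,0,0],[0,0,0],0]]'
```

```text
time_s: 16.95
tcp_pos: [0.5251, -0.1035, 0.0286]
orientation: [-180.0, 0.0, -91.0]
contact_force: [0.1, 0.5, -0.2]
width: 0.0001
finger_force: 0.0
time_s: 17.25
tcp_pos: [0.5271, -0.1036, 0.0286]
orientation: [-180.0, 0.0, -91.0]
contact_force: [0.5, -0.0, 0.1]
width: 0.0005
finger_force: 0.0
```

```bash
python3 - <<'E'
from h import *
s,T,t=tool(); print(inj(t),s["contact_force"])
d=r.get_image("wrist"); cv2.imwrite("pics/w5.png",d["image"])
E
```

```text
[[-0.00078816 -0.06338923  0.02857135]] [ 0.46939009 -0.03400655  0.11410389]
```

View pics/w5.png

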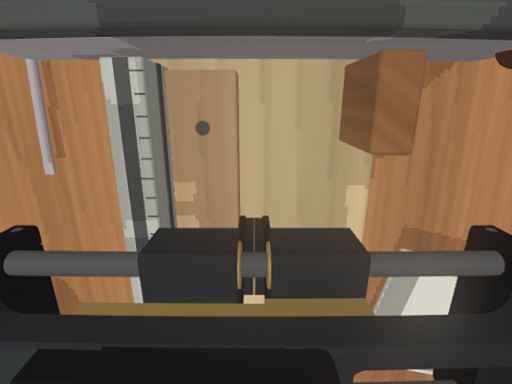

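The batten is lying along the fence with its left edge at columns ~168–176. Only a thin dark strip of fence face is left, and the thin fingertips touch its right edge at column 240. Its end is at row 72, near the spine. I keep pushing to contact.

```bash
python3 - <<'E'
from h import *
d=r.get_image("wrist")
print(inj(ray(d,[(168,75),(173,180),(238,75),(239,180)],.036)).round(4), inj(ray(d,[(160,75),(170,180)],.058)).round(4))
E
python3 shift.py '[[[0,-0.04,0],[0,0,0],0],[[0,0,0],[0,0,0],0],[[0,0,0],[0,0,0],0]]';python3 shift.py '[[[0,-0.04,0],[0,0,0],0],[[0,0,0],[0,0,0],0],[[0,0,0],[0,0,0],0]]'
```

```text
[[ 0.0438 -0.1562  0.036 ]
 [ 0.0457 -0.0995  0.036 ]
 [ 0.0073 -0.156   0.036 ]
 [ 0.0076 -0.0995  0.036 ]] [[ 0.041  -0.1542  0.058 ]
 [ 0.0405 -0.1055  0.058 ]]
time_s: 17.65
tcp_pos: [0.529, -0.1036, 0.0286]
orientation: [-180.0, 0.0, -91.0]
contact_force: [-0.2, -0.4, -1.0]
width: 0.0004
finger_force: 0.0
time_s: 17.95
tcp_pos: [0.5294, -0.1037, 0.0283]
orientation: [179.8, -0.0, -91.0]
contact_force: [-4.9, 1.7, 2.3]
width: 0.0004
finger_force: 2.2
```

```bash
python3 shift.py '[[[0,-0.03,0],[0,0,0],0],[[0,0,0],[0,0,0],0],[[0,0,0],[0,0,0],0]]'
python3 - <<'E'
from h import *
d=r.get_image("wrist"); s,T,t=tool(); print(inj(t))
g=d["image"]; cv2.imwrite("pics/w6.png",cv2.resize(g[30:245,90:290],(744,800))[:600])
E
```

```text
time_s: 18.25
tcp_pos: [0.5294, -0.1037, 0.0282]
orientation: [179.7, -0.0, -91.0]
contact_force: [-7.7, 2.2, 6.0]
width: 0.0007
finger_force: 3.6
[[ 0.00158789 -0.06355508  0.02820643]]
```

View pics/w6.png

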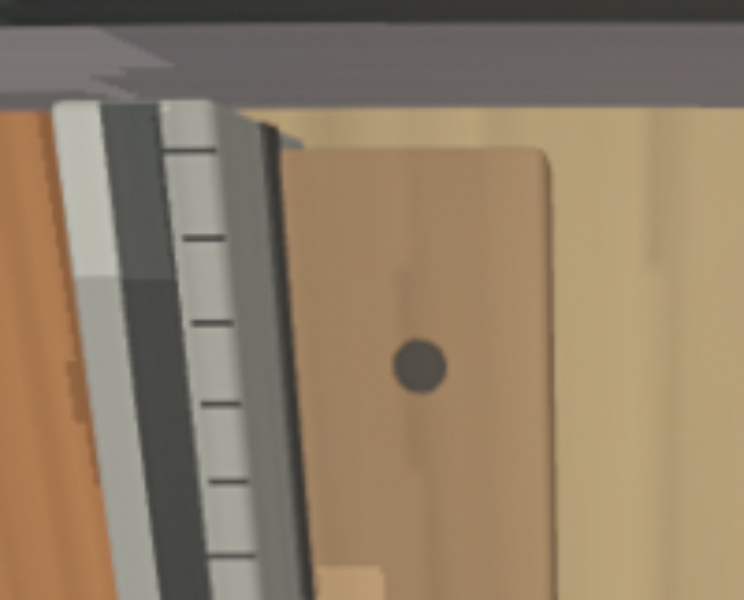

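The crop shows the batten flush along the fence over its visible length, with its end a few millimetres short of the blade. The stop will close that gap. Next is the knob.

To row units: 0.015 m is 0.3, -0.045 m is -0.9.

```bash
python3 shift.py '[[[0,0.3,0],[0,0,0],0],[[0,0,-0.9],[0,0,0],0],[[0,0,-0.9],[0,0,0],0.04],[[0,0,-0.9],[0,0,0],0.04],[[0,0,-0.6],[0,0,0],0.04],[[0,0,0],[0,0,0],0.04],[[0,0,0],[0,0,0],0.04]]'
python3 - <<'E'
from h import *
goto([.588,.023,.19],-129.4)
E
```

```text
time_s: 19.0
tcp_pos: [0.5183, -0.1033, 0.1944]
orientation: [-179.8, 0.0, -91.0]
contact_force: [-0.6, -0.1, 0.1]
width: 0.0327
finger_force: 0.0
t 19.0 tcp [ 0.5183 -0.1033  0.1944] rpy [-1.7978e+02  4.0000e-02 -9.1010e+01] j [  6.3  13.9 -15.7  -0.  -60.2  -7.3]
d tool [-0.1275 -0.0675  0.0047] rotvec [-0.2   0.11 38.39]
```

To row units: -0.0425 m is -0.85, -0.0225 m is -0.45.

```bash
python3 shift.py '[[[-0.85,-0.45,0],[0,0,0],0.04],[[-0.85,-0.45,0],[0,0,0],0.04],[[-0.85,-0.45,0],[0,0,0],0.04],[[0,0,0],[0,0,7.68],0.04],[[0,0,0],[0,0,7.68],0.04],[[0,0,0],[0,0,7.68],0.04],[[0,0,0],[0,0,7.68],0.04],[[0,0,0],[0,0,7.68],0.04],[[0,0,0],[0,0,0],0.04],[[0,0,0],[0,0,0],0.04]]'
python3 - <<'E'
from h import *
goto([.588,.023,.083],-129.4)
d=r.get_image("wrist"); im=d["image"]
# batten end + knob checks: dark blob of bar top near predicted place
p=proj(d,[[.588,.023,.109]])[0]; print("pred",p)
x,y=p.astype(int); g=cv2.cvtColor(im,cv2.COLOR_BGR2GRAY)[y-45:y+45,x-30:x+30]
m=cv2.inRange(g,0,75); n,l,st,c=cv2.connectedComponentsWithStats(m); print(st[1:][st[1:,4]>60]+[x-30,y-45,0,0,0])
E
```

```text
time_s: 20.0
tcp_pos: [0.5868, 0.0228, 0.1922]
orientation: [179.9, -0.1, -129.2]
contact_force: [-0.2, 0.3, 0.4]
width: 0.0401
finger_force: 0.0
t 20.0 tcp [0.5868 0.0228 0.1922] rpy [ 1.7994e+02 -9.0000e-02 -1.2924e+02] j [ 18.   19.8  -7.6  -0.  -62.8 -57.3]
d tool [-0.0011 -0.001   0.1092] rotvec [ 0.06 -0.09  0.16]
pred [252.76069462 192.55040294]
[[247 165  12  27 274]
 [248 199  12  19 186]]
```

To row units: 0.04 m is 0.8, 0.029 m is 0.58.

```bash
python3 shift.py '[[[-0.02,-0.01,0.8],[0,0,0],0.04],[[0,0,0.8],[0,0,0],0.04],[[0,0,0.58],[0,0,0],0.04],[[0,0,0],[0,0,0],0.04],[[0,0,0],[0,0,0],0.005],[[0,0,0],[0,0,0],0.005],[[0,0,0],[0,0,0],0.005],[[0,0,0],[0,0,0],0.005],[[0,0,0],[0,0,0],0.005],[[0,0,0],[0,0,0],0.005]]' 30
python3 - <<'E'
from h import *
s,T,t=tool(); print(inj(t)); goto(t+J@[0,-.01,0],s["orientation"][2])
E
```

```text
time_s: 21.05
tcp_pos: [0.5884, 0.0235, 0.0858]
orientation: [-179.9, 0.1, -129.3]
contact_force: [-1.9, 1.6, 5.6]
width: 0.0118
finger_force: 30.0
[[0.05847335 0.06463586 0.08578857]]
t 21.05 tcp [0.5884 0.0235 0.0858] rpy [-1.7994e+02  6.0000e-02 -1.2935e+02] j [ 18.   26.  -14.9   0.  -49.  -57.4]
d tool [ 0.0078 -0.0062 -0.    ] rotvec [-0.06  0.06 -0.  ]
```

To row units: 0.0039 m is 0.078, -0.0031 m is -0.062.

```bash
python3 shift.py '[[[0.078,-0.062,0],[0,0,0],0.005],[[0.078,-0.062,0],[0,0,0],0.005],[[0.062,-0.05,0],[0,0,0],0.005],[[0,0,0],[0,0,0],0.005],[[0,0,0],[0,0,0],0.005]]'; python3 shift.py '[[[0.032,-0.024,0],[0,0,0],0.005],[[0,0,0],[0,0,0],0.005],[[0,0,0],[0,0,0],0.005]]'; python3 shift.py '[[[0.032,-0.024,0],[0,0,0],0.005],[[0,0,0],[0,0,0],0.005],[[0,0,0],[0,0,0],0.005]]'
```

```text
time_s: 21.55
tcp_pos: [0.5881, 0.0091, 0.0858]
orientation: [-179.9, 0.0, -129.4]
contact_force: [-0.9, -1.4, 5.1]
width: 0.0117
finger_force: 30.0
time_s: 21.85
tcp_pos: [0.5881, 0.0074, 0.0858]
orientation: [-179.9, 0.0, -129.4]
contact_force: [-1.7, 0.9, 6.1]
width: 0.0115
finger_force: 30.0
time_s: 22.15
tcp_pos: [0.5881, 0.0056, 0.0858]
orientation: [-179.9, 0.1, -129.3]
contact_force: [-2.9, 0.3, 5.4]
width: 0.0115
finger_force: 30.0
```

Units first: shifts go in shares of 50 mm. So 0.0008 m is 0.016, -0.0006 m is -0.012.

```bash
for i in 1; do python3 shift.py '[[[0.016,-0.012,0],[0,0,0],0.005],[[0,0,0],[0,0,0],0.005],[[0,0,0],[0,0,0],0.005]]'|sed -n '2p;4p'; python3 shift.py '[[[0.016,-0.012,0],[0,0,0],0.005],[[0,0,0],[0,0,0],0.005],[[0,0,0],[0,0,0],0.005]]'|sed -n '2p;4p'; python3 shift.py '[[[0.016,-0.012,0],[0,0,0],0.005],[[0,0,0],[0,0,0],0.005],[[0,0,0],[0,0,0],0.005]]'|sed -n '2p;4p';done
```

```text
tcp_pos: [0.5881, 0.0047, 0.0858]
contact_force: [-2.4, 2.0, 5.6]
tcp_pos: [0.588, 0.0037, 0.0858]
contact_force: [-2.5, 1.5, 6.3]
tcp_pos: [0.5881, 0.0036, 0.0858]
contact_force: [-2.5, 5.2, 7.1]
```

To row units: -0.04 m is -0.8, -0.03 m is -0.6.

```bash
python3 shift.py '[[[0,0,0],[0,0,0],0.04],[[0,0,0],[0,0,0],0.04],[[0,0,0],[0,0,0],0.04],[[0,0,-0.8],[0,0,0],0.04],[[0,0,-0.8],[0,0,0],0.04],[[0,0,-0.6],[0,0,0],0.02],[[0,0,0],[0,0,0],0],[[0,0,0],[0,0,-7.68],0],[[0,0,0],[0,0,-7.68],0],[[0,0,0],[0,0,-7.68],0],[[0,0,0],[0,0,-7.68],0],[[0,0,0],[0,0,-7.68],0]]'
python3 - <<'E'
from h import *
# fence-push start point: batten now ~6 mm nearer the blade
goto(toj([-.012,-.072,.19]),-91)
d=r.get_image("wrist"); cv2.imwrite("pics/w7.png",d["image"])
print(proj(d,[toj([.0475,.0227,.038]),toj([.0085,.0227,.038])]))
E
```

```text
time_s: 24.25
tcp_pos: [0.587, 0.0021, 0.1933]
orientation: [179.9, -0.0, -90.7]
contact_force: [0.3, -0.5, 0.5]
width: 0.0013
finger_force: 0.0
t 24.25 tcp [0.587  0.0021 0.1933] rpy [ 1.7988e+02 -2.0000e-02 -9.0710e+01] j [ 16.   19.7  -7.5  -0.  -62.9 -16.7]
d tool [0.115  0.0698 0.0034] rotvec [ 0.12 -0.02  0.29]
[[262.2026451  155.52530932]
 [296.08233717 155.69296627]]
```

To row units: 0.0383 m is 0.766, 0.0233 m is 0.466.

```bash
python3 shift.py '[[[0.766,0.466,0],[0,0,0],0],[[0.766,0.466,0],[0,0,0],0],[[0.766,0.466,0],[0,0,0],0],[[0,0,0],[0,0,0],0],[[0,0,0.9],[0,0,0],0],[[0,0,0.9],[0,0,0],0],[[0,0,0.9],[0,0,0],0],[[0,0,0.6],[0,0,0],0],[[0,0,0],[0,0,0],0],[[0,-0.1,0],[0,0,0],0],[[0,-0.08,0],[0,0,0],0],[[0,0,0],[0,0,0],0]]'
python3 - <<'E'
from h import *
print(inj(tool()[2]))
E
```

```text
time_s: 25.5
tcp_pos: [0.5271, -0.1113, 0.0316]
orientation: [-179.7, 0.0, -91.0]
contact_force: [-0.1, -0.5, -0.3]
width: 0.0004
finger_force: 0.0
[[-0.00063449 -0.07107938  0.03157181]]
```

To row units: 0.002 m is 0.04, -0.001 m is -0.02.

```bash
python3 shift.py '[[[0,-0.02,0.04],[0,0,0],0],[[0,-0.02,0],[0,0,0],0],[[0,0,0],[0,0,0],0],[[0,0,0],[0,0,0],0]]'; python3 shift.py '[[[0,-0.02,0],[0,0,0],0],[[0,-0.02,0],[0,0,0],0],[[0,0,0],[0,0,0],0]]'
```

```text
time_s: 25.9
tcp_pos: [0.5266, -0.1115, 0.0277]
orientation: [-180.0, 0.0, -91.0]
contact_force: [-0.5, -0.4, 0.1]
width: 0.0005
finger_force: 0.0
time_s: 26.2
tcp_pos: [0.5288, -0.1115, 0.0275]
orientation: [-180.0, -0.0, -91.0]
contact_force: [0.5, -0.0, -0.2]
width: 0.0006
finger_force: 0.0
```

To row units: -0.001 m is -0.02.

```bash
python3 shift.py '[[[0,-0.02,0],[0,0,0],0],[[0,-0.02,0],[0,0,0],0],[[0,-0.02,0],[0,0,0],0],[[0,0,0],[0,0,0],0]]'; python3 shift.py '[[[0,-0.02,0],[0,0,0],0],[[0,0,0],[0,0,0],0],[[0,0,0],[0,0,0],0]]'
```

```text
time_s: 26.6
tcp_pos: [0.5292, -0.1116, 0.0272]
orientation: [179.7, -0.0, -91.0]
contact_force: [-4.5, 1.4, 3.9]
width: 0.0006
finger_force: 2.6
time_s: 26.9
tcp_pos: [0.5293, -0.1116, 0.0272]
orientation: [179.6, -0.0, -91.0]
contact_force: [-6.5, 1.7, 5.9]
width: 0.0005
finger_force: 3.5
```

The contact position is the same as before, so the batten is flush. Back to the knob for the final push and tightening.

To row units: -0.045 m is -0.9, -0.03 m is -0.6.

```bash
python3 shift.py '[[[0,0.3,0],[0,0,0],0],[[0,0,-0.9],[0,0,0],0],[[0,0,-0.9],[0,0,0],0.04],[[0,0,-0.9],[0,0,0],0.04],[[0,0,-0.6],[0,0,0],0.04],[[0,0,0],[0,0,0],0.04],[[0,0,0],[0,0,0],0.04]]'
python3 - <<'E'
from h import *
goto([.588,.0036,.19],-129.3)
E
```

```text
time_s: 27.6
tcp_pos: [0.5181, -0.1111, 0.1932]
orientation: [-179.8, 0.0, -91.0]
contact_force: [0.6, 0.0, -0.1]
width: 0.0326
finger_force: 0.0
t 27.6 tcp [ 0.5181 -0.1111  0.1932] rpy [-1.7984e+02  4.0000e-02 -9.1010e+01] j [  5.4  14.1 -15.5  -0.  -60.2  -6.4]
d tool [-0.116  -0.0678  0.0035] rotvec [-0.14  0.09 38.29]
```

```bash
python3 shift.py '[[[-0.774,-0.452,0],[0,0,0],0.04],[[-0.774,-0.452,0],[0,0,0],0.04],[[-0.774,-0.452,0],[0,0,0],0.04],[[0,0,0],[0,0,7.66],0.04],[[0,0,0],[0,0,7.66],0.04],[[0,0,0],[0,0,7.66],0.04],[[0,0,0],[0,0,7.66],0.04],[[0,0,0],[0,0,7.66],0.04],[[0,0,0],[0,0,0],0.04],[[0,0,0],[0,0,0],0.04]]'
python3 - <<'E'
from h import *
goto([.588,.0036,.083],-129.3)
d=r.get_image("wrist"); im=d["image"]
p=proj(d,[[.588,.0036,.109]])[0]; print("pred",p)
x,y=p.astype(int); g=cv2.cvtColor(im,cv2.COLOR_BGR2GRAY)[y-45:y+45,x-30:x+30]
m=cv2.inRange(g,0,75); n,l,st,c=cv2.connectedComponentsWithStats(m); print(st[1:][st[1:,4]>60]+[x-30,y-45,0,0,0])
E
```

```text
time_s: 28.6
tcp_pos: [0.587, 0.0035, 0.1911]
orientation: [179.9, -0.1, -129.1]
contact_force: [-0.8, 0.5, -0.3]
width: 0.0402
finger_force: 0.0
t 28.6 tcp [0.587  0.0035 0.1911] rpy [ 1.7992e+02 -1.0000e-01 -1.2915e+02] j [ 16.1  19.8  -7.7  -0.  -62.7 -55.3]
d tool [-0.0009 -0.0009  0.1081] rotvec [ 0.08 -0.1   0.15]
pred [252.87390361 192.68429232]
[[247 165  12  26 272]
 [248 198  11  19 184]]
```

To row units: 0.04 m is 0.8, 0.028 m is 0.56.

```bash
python3 shift.py '[[[-0.018,-0.01,0.8],[0,0,0],0.04],[[0,0,0.8],[0,0,0],0.04],[[0,0,0.56],[0,0,0],0.04],[[0,0,0],[0,0,0],0.04],[[0,0,0],[0,0,0],0.005],[[0,0,0],[0,0,0],0.005],[[0,0,0],[0,0,0],0.005],[[0,0,0],[0,0,0],0.005],[[0,0,0],[0,0,0],0.005],[[0,0,0],[0,0,0],0.005]]' 30; python3 shift.py '[[[0.016,-0.012,0],[0,0,0],0.005],[[0,0,0],[0,0,0],0.005],[[0,0,0],[0,0,0],0.005]]'|sed -n '2p;4p'
```

```text
time_s: 29.65
tcp_pos: [0.5887, 0.0044, 0.0858]
orientation: [-180.0, 0.1, -129.3]
contact_force: [-2.0, 2.6, 5.8]
width: 0.0118
finger_force: 30.0
tcp_pos: [0.5887, 0.0043, 0.0858]
contact_force: [-2.7, 5.7, 6.7]
```

To row units: 0.0008 m is 0.016, -0.0006 m is -0.012.

```bash
python3 shift.py '[[[0.016,-0.012,0],[0,0,0],0.005],[[0,0,0],[0,0,0],0.005],[[0,0,0],[0,0,0],0.005]]'|sed -n '2p;4p'; python3 shift.py '[[[0,0,0],[0,0,8.4],0.005],[[0,0,0],[0,0,8.4],0.005],[[0,0,0],[0,0,8.4],0.005],[[0,0,0],[0,0,8.4],0.005],[[0,0,0],[0,0,8.4],0.005],[[0,0,0],[0,0,8.4],0.005],[[0,0,0],[0,0,8.4],0.005],[[0,0,0],[0,0,8.4],0.005],[[0,0,0],[0,0,8.4],0.005],[[0,0,0],[0,0,8.4],0.005],[[0,0,0],[0,0,0],0.005],[[0,0,0],[0,0,0],0.005]]' 40
```

```text
tcp_pos: [0.5887, 0.0042, 0.0858]
contact_force: [-3.6, 8.6, 7.6]
time_s: 31.45
tcp_pos: [0.5888, 0.0043, 0.0855]
orientation: [179.8, 0.0, 146.7]
contact_force: [-2.9, 9.2, 5.0]
width: 0.011
finger_force: 40.0
```

```bash
python3 shift.py '[[[0,0,0],[0,0,0],0.04],[[0,0,0],[0,0,0],0.04],[[0,0,0],[0,0,0],0.04],[[0,0,-0.8],[0,0,0],0.04],[[0,0,-0.8],[0,0,0],0.04],[[0,0,-0.8],[0,0,0],0.04],[[0,0,-0.4],[0,0,0],0.04],[[0,0,0],[0,0,0],0.04]]'
python3 - <<'E'
from h import *
s,T,t=tool(); print(t,s["orientation"])
d=r.get_image("wrist"); im=d["image"]
x,y=proj(d,[[.588,.0043,.109]])[0].astype(int); print(x,y)
g=cv2.cvtColor(im,cv2.COLOR_BGR2GRAY)[y-45:y+45,x-30:x+30]; m=cv2.inRange(g,0,75)
n,l,st,c=cv2.connectedComponentsWithStats(m); ok=[i for i in range(1,n) if st[i,4]>60]; print(st[ok]+[x-30,y-45,0,0,0],(c[ok]+[x-30,y-45]).round(1))
P=ray(d,c[ok]+[x-30,y-45],.109); print(inj(P).round(4))
if len(P)>1:
    e=inj(P[1])-inj(P[0]); print("theta rad",np.arctan2(e[0,0],e[0,1])%np.pi)
E
```

```text
time_s: 32.25
tcp_pos: [0.5902, 0.0017, 0.2285]
orientation: [179.7, 0.3, 146.7]
contact_force: [0.6, 0.6, 0.4]
width: 0.0401
finger_force: 0.0
[0.59018064 0.00168629 0.22849624] [179.71213795   0.3401007  146.68607349]
253 177
[[250 152  10  22 202]
 [249 181  11  18 154]] [[254.4 162.3]
 [254.4 190.2]]
[[0.0453 0.0544 0.109 ]
 [0.0708 0.0383 0.109 ]]
theta rad 2.1345452151934676
```

Knob at 2.13 rad, which is tight. Now a numeric check of the batten's seat from the wrist view, sampling colour along and across the batten.

```bash
python3 - <<'E'
from h import *
d=r.get_image("wrist"); h=cv2.cvtColor(d["image"],cv2.COLOR_BGR2HSV)
def line(P):
    out=[]
    for q,p in zip(P,proj(d,P)):
        u,v=p.round().astype(int); out.append(tuple(h[v,u].tolist()) if 0<=u<512 and 0<=v<384 else None)
    return out
ys=np.arange(-.185,.04,.006)
for y,v in zip(ys,line([toj([.022,y,.036]) for y in ys])): print(f"{y:.3f}{v}",end=" ")
for yy in(-.14,-.09,-.02):
    xs=np.arange(-.01,.06,.002); print("\ny",yy)
    for x,v in zip(xs,line([toj([x,yy,.036]) for x in xs])): print(f"{x*1e3:.0f}{v}",end=" ")
E
```

```text
-0.185(105, 15, 33) -0.179(120, 7, 37) -0.173(0, 12, 107) -0.167(174, 12, 104) -0.161(15, 101, 154) -0.155(16, 103, 154) -0.149(16, 101, 154) -0.143(15, 100, 155) -0.137(16, 99, 155) -0.131(15, 100, 155) -0.125(15, 100, 155) -0.119(16, 100, 155) -0.113(16, 100, 155) -0.107(15, 102, 155) -0.101(15, 102, 155) -0.095(16, 103, 156) -0.089(16, 101, 156) -0.083(16, 100, 155) -0.077(16, 100, 155) -0.071(16, 100, 155) -0.065(16, 99, 154) -0.059(16, 101, 154) -0.053(17, 100, 153) -0.047(16, 99, 154) -0.041(16, 99, 152) -0.035(16, 97, 178) -0.029(16, 96, 176) -0.023(16, 96, 185) -0.017(17, 96, 183) -0.011(17, 96, 183) -0.005(16, 94, 187) 0.001(16, 96, 181) 0.007(16, 98, 162) 0.013(16, 99, 163) 0.019(36, 9, 145) 0.025(30, 12, 145) 0.031(26, 14, 147) 0.037(34, 12, 148) 
y -0.14
-10(19, 87, 175) -8(19, 89, 170) -6(19, 89, 166) -4(19, 89, 170) -2(19, 87, 182) 0(19, 86, 181) 2(19, 86, 180) 4(19, 87, 179) 6(19, 87, 179) 8(19, 88, 179) 10(16, 101, 139) 12(16, 99, 160) 14(16, 99, 163) 16(16, 101, 161) 18(16, 100, 160) 20(15, 101, 157) 22(16, 100, 155) 24(15, 101, 157) 26(16, 103, 156) 28(15, 100, 150)
[... 686 characters left out ...]
54) 44(16, 100, 151) 46(16, 102, 153) 48(16, 102, 140) 50(30, 16, 110) 52(27, 22, 130) 54(27, 18, 156) 56(25, 19, 158) 58(25, 18, 157) 
y -0.02
-10(20, 83, 196) -8(19, 84, 195) -6(20, 83, 202) -4(20, 81, 208) -2(20, 81, 208) 0(20, 80, 210) 2(19, 79, 210) 4(20, 82, 209) 6(20, 82, 206) 8(19, 81, 204) 10(18, 91, 174) 12(16, 99, 170) 14(16, 96, 185) 16(17, 97, 182) 18(16, 95, 177) 20(16, 96, 176) 22(16, 95, 187) 24(16, 96, 188) 26(16, 95, 188) 28(17, 95, 186) 30(16, 96, 181) 32(16, 96, 181) 34(16, 96, 180) 36(16, 96, 181) 38(16, 94, 185) 40(16, 96, 181) 42(16, 96, 176) 44(16, 95, 174) 46(16, 99, 176) 48(16, 100, 138) 50(21, 25, 103) 52(25, 25, 122) 54(25, 17, 184) 56(25, 18, 184) 58(28, 18, 185)
```

The batten's colour runs unbroken from blade to stop, with no bed colour at either end. Its edge is parallel to the fence, at about 10 mm at all three stations, and the arm is clear.

```bash
python3 -c "
from rig import r
print(r.job_done())"
```

```text
the job is handed in; nothing more can be done
None
```

I handed the job in after about 32 s of robot time: the longer batten lies flush along the fence between blade and stop, the stop is right up to its end, and the knob is tight again at about 2.13 rad; the offcut, tin, box and screwdriver were never touched on purpose, though I took no final picture of them.

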